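# Centre-punch the drill spot on a stage bracket blank

## Robot

A 7-joint arm with a two-finger parallel gripper is mounted at the origin on the work surface. World frame = base frame: x ahead of the robot, y to its left, z up, the work surface at z = 0. Lengths are in mm, angles in rad, forces in N, time in s.
With the tool pointing down it reaches from about 350 to 900 mm from the base axis. Payload 19.9 kg.
Tool frame: the origin (TCP) lies at the very end of the fingers, on their centre line; the grasp point (between the pads) lies 19 mm behind it; z points along the fingers, y is the line along which they close (so a half turn about z gives the same grasp; the last joint's range is limited). The gripper opens to 85 mm and grips with 20 to 120 N. Pads are 22 mm wide; open, the fingers measure 114 mm over their backs; the gripper's body (76 mm by 85 mm) begins 54 mm behind the grasp point. The pads swing forward as they close: fully open they stand 13 mm farther back than shut.
Start: joints at [1.232, 0.417, -0.01, 1.614, 0.005, 1.111, -0.053], TCP at [182.784, -597.655, 231.26] pointing down, gripper open.
Joint ranges: [-2.81, 2.81], [-0.39, 2.02], [-1.27, 1.25], [0.06, 2.57], [-1.19, 4.33], [0.19, 2], [-2.82, 2.82]. Speed limits (rad/s): [1.89, 1.89, 2.39, 2.39, 3.01, 3.01, 3.01].

## Interface

Orientations are given as [roll, pitch, yaw] about the fixed x, y, z axes, in that order (R = Rz(yaw) Ry(pitch) Rx(roll)).
In Python, from bench import arm gives the robot as it stands. The module is installed in compiled form; this text tells all that it offers.
- The arm moves only by the tool jog_arm, never from a script. Its argument "deltas" is a list of rows, each a list of 7 numbers: the finger opening in cm, from 0 to 8.54, then the shift along the tool's x, y, z in cm, then the turn, a rotation vector about the tool's x, y, z in degrees. In form: [[gripper, dx, dy, dz, rx, ry, rz], ...]. A call has 1 to 20 rows; each row is the pose to reach, as a shift and turn from the pose commanded when the call began, along the tool's axes at that moment; what a row does not reach only later rows make up. A row lasts 1/10 s, in which the tool goes at most 50 mm and 8.59 degrees, less where a joint would pass 70% of its speed; a pose out of reach is approached as far as the arm can. A call with a gripper value outside its range is refused whole. The fingers move at their own pace and stop on an object; "squeeze" is the grip in N (left out, the last holds). Time passes only in rows, so rows that repeat a pose let the fingers close. It gives the time, the measured TCP pose, the force, the opening and the grip force at its end, in the units of the state.
- arm.get_state(): the state, without advancing time (a new reading comes with each control period).
- arm.grab_frame(name): name is "scene" or "side" or "wrist"; returns a dict with "frame" (384x512x3 uint8, red, green, blue), "fx", "fy", "cx", "cy" (pixels), "R" (3x3) and "t" (3): a world point X has camera coordinates R X + t; the wrist camera has in their place "hand_eye" (4x4, takes a point from camera to tool coordinates, whose origin is the TCP and whose axes are the flange's). Camera axes: x right, y down, z forward; pixel columns grow to the right and rows downward; lengths in mm; the calibration is good to about 2 mm. The wrist camera is an equidistant fisheye: a pixel r from the principal point sees the ray r / f radians off the axis. A picture is of the moment at which its call begins: read the wrist's pose just before it. There is no depth.
- arm.hand_in(): hands the job in; it is judged then, once.
Trained networks look in the newest picture that a camera, given by its name, has taken for a name from the list of things; names that differ only in an ending like _2 or _b are one class to them, and where a whole thing is asked for, a point or a joint stands for the part that bears it (a point fixed in the world has none). Each returns a list of dicts, best first, with "p" (0 to 1); they miss things now and then, are a little off and sometimes report something else, mostly with a low value. They report only what shows in the picture. A call takes as long as a camera call.
- arm.trace(camera, label): "region" (384x512 bool, what is visible of it) and "xy" ([column, row] in pixels, amid what is visible of it).
The state is a dict: "time_s": time; "joint_positions": joint angles; "joint_velocities": joint speeds; "joint_efforts": joint torques, N m; "ee_pos": TCP position; "ee_rot": TCP orientation; "force": force on the tool from outside, world axes, zero at the start; "moment": the same for the moment, N m; "finger_gap": finger opening in mm; "gripper_force": force on a finger pad.
Only numpy, scipy, OpenCV 4.12 (cv2) and the standard library are available. Lean on these libraries where they do the work, as an engineer would, in place of code of your own. Each camera call takes 0.05 s, during which the arm holds its last target. There are 200 camera calls.

## Task

Take the spring-loaded centre punch out of the tool rack, stand its point on the scribed cross of the aluminium blank in the vise, and press it straight down until the spring inside snaps, never bearing on the point with more than 20 N and marking the metal nowhere else. Then hang the punch back in its rack hole, upright on its collar, and let go of it, leaving the other two rack tools in place.

Things in the scene. Friction and masses are not known exactly. Their poses are not given: they have to be found in the camera images.
- punch_grip (a point): Centre of the grip of the loose steel centre punch (0.2 kg, 122 mm long, hanging upright in the rack); z points up it. Grip: dark round bar 16 mm thick, from 25 mm below to 20 mm above this point, then a bright 7 mm high cap, no wider. A collar 28 mm wide, 5 mm high (underside 30 mm below this point) rests on the rack; below it a 14 mm barrel, 34 mm long. No other rack tool has a cap.
- punch_tip: The pointed end of the punch's 6 mm plunger. The origin is the point itself, on the punch's axis, 95 mm below the grip centre when the plunger is out; z points up the punch. The end is rounded to 2 mm radius.
- plunger (a joint): How far the plunger is pushed into the punch, in m: 0 out, 0.0095 hard stop. The spring's force starts near 4 N, peaks near 13 N about 3 mm in, then gives way (the snap): about 9 N at 6 mm, 5 N at 8 mm, 3 N at 9 mm, and shoots up at the hard stop. The snap is complete past 6.5 mm. Lifted off, the plunger springs out by itself.
- mark (a point): Point of the fixed vise on the vertical through the scribed cross, level with the jaw tops (55 mm above the table). The cross (22 mm dark lines along x and y) is on the level top of the fixed blank (62 x 40 mm), 5 to 25 mm ABOVE this point; this varies and is not measured: find the metal by touch. The cross is 12 mm off the blank's centre along +x; two dark 8 mm holes are at its -x end.
- rack: Fixed tool rack: grey plate 70 (x) x 210 (y) mm, 12 mm thick, its top 85 mm above the table, on end blocks, open below. Origin: centre of its underside, on the table. Three through holes of 20 mm diameter at x = 0, y = -65, 0, +65 mm, one tool in each, in any order; the punch's hole is where it stands at the start.
- scriber_collar (a point): The scriber, a bystander hanging in another rack hole: a 10 mm aluminium bar standing 54 mm above the rack, on a 24 mm collar. The point is the underside of its collar, at the rack's top.
- driver_collar (a point): The driver, a bystander hanging in another rack hole: a plain black handle of 27 mm diameter standing 45 mm above the rack. The point is the underside of its handle, at the rack's top.

How it is judged (in metres and radians):
On the way, in this order (a step that is already met when the one before it is completed fails the run):
1. the punch is lifted clear of the rack (z of punch_grip in the frame of rack above 0.19 m), for 0.1 s.
2. spring snapped (plunger over 6.5 mm in), point within 4 mm of the cross, punch within 8 degrees of vertical (value of joint plunger above 0.0065 m and horizontal distance between punch_tip and mark below 0.004 m and angle between punch_grip's own z axis and vertical below 0.14 rad), for 0.1 s.
At the end, for the whole second after the job is handed in: The punch hangs in its hole of the rack again, its collar resting on the rack's top (within 4 mm in height, 8 mm across), upright within 0.1 rad, plunger out again (under 3 mm), at rest and released (z of punch_grip in the frame of rack between 0.111 and 0.119 m and x of punch_grip in the frame of rack between -0.008 and 0.008 m and y of punch_grip in the frame of rack between -0.075 and 0.075 m and angle between punch_grip's own z axis and vertical below 0.1 rad and value of joint plunger below 0.003 m and linear speed of punch_tip below 0.02 m/s); the robot touches nothing.
It fails at once if more than 20 N on the punch's point (contact force between punch_tip and anything else above 20 N).
It fails at once if the punch pressed in (more than 5 mm) with its point more than 7 mm from the cross (value of joint plunger above 0.005 m and horizontal distance between punch_tip and mark above 0.007 m).
It fails at once if another rack tool displaced by more than 20 mm (distance of any of scriber_collar, driver_collar from where it was at the start of the episode above 0.02 m).
It also fails if it takes over 64 s, if anything falls off the work surface, if the arm or the gripper's body presses on something with over 40 N, if the wrist force passes 120 N, or if a joint passes its speed limit or range.

## Working session

There is one attempt and no reset: what is moved stays moved. The work goes in short steps, Python scripts to look and compute and a tool call to move; the robot and the scene stay as the last step left them, time stands still between calls to the robot, and variables do not carry over. Pictures are saved under pics/ and viewed, at most 10 in all, crops included, and the job is handed in when it is done.

Besides the shell and the picture viewer there is one more tool, called as name(argument=value, ...), one argument or row to a line, values as JSON. jog_arm: Moves the arm, as the interface text tells. Its arguments: {"type":"object","properties":{"deltas":{"type":"array","items":{"type":"array","items":{"type":"number"}}},"squeeze":{"type":"number"}},"required":["deltas"]}

```bash
mkdir -p pics
cat > h.py <<'E'
import numpy as np,cv2
from bench import arm
from scipy.spatial.transform import Rotation as Ro
def R_tool(s): return Ro.from_euler('xyz',s['ee_rot']).as_matrix()
def ray(f,xy,s=None):
    u,v=(xy[0]-f['cx'])/f['fx'],(xy[1]-f['cy'])/f['fy']
    if 'R' in f:
        R=np.array(f['R']);t=np.array(f['t']); d=R.T@np.array([u,v,1]); o=-R.T@t
    else:
        th=np.hypot(u,v); k=np.sin(th)/th if th>1e-9 else 1
        d=np.array([u*k,v*k,np.cos(th)]); H=np.array(f['hand_eye']); T=R_tool(s)
        d=T@H[:3,:3]@d; o=T@H[:3,3]+np.array(s['ee_pos'])
    return o,d/np.linalg.norm(d)
def atz(f,xy,z,s=None):
    o,d=ray(f,xy,s); return o+d*(z-o[2])/d[2]
def tri(rs):
    A=0;b=0
    for o,d in rs:
        P=np.eye(3)-np.outer(d,d);A=A+P;b=b+P@o
    return np.linalg.solve(A,b)
def save(f,n): cv2.imwrite('pics/'+n+'.png',cv2.cvtColor(np.ascontiguousarray(f['frame']),cv2.COLOR_RGB2BGR))
E
python3 - <<'E'
from h import *
s=arm.get_state();print(s['ee_pos'],s['ee_rot'],s['time_s'],s['force'])
ims=[]
for c in ['scene','side','wrist']:
    f=arm.grab_frame(c);ims.append(f['frame'])
    for l in ['punch_grip','scriber_collar','driver_collar','mark','rack']:
        for r in arm.trace(c,l)[:2]:
            m=r['region'];ys,xs=np.nonzero(m)
            print(c,l,round(r['p'],2),np.round(r['xy']),m.sum(),xs.min(),xs.max(),ys.min(),ys.max())
    save(f,c)
cv2.imwrite('pics/all.png',cv2.cvtColor(np.vstack(ims[:2]),cv2.COLOR_RGB2BGR)[:, :])
print(arm.get_state()['time_s'])
E
```

```text
[ 182.67413026 -597.35663672  230.6679873 ] [-3.14038984e+00  1.21544835e-04  2.96834893e-01] 0.0 [-0.01818745 -0.39668478 -0.96731885]
scene punch_grip 0.5 [225. 144.] 244 219 232 130 155
scene scriber_collar 0.62 [215. 124.] 164 210 220 110 133
scene driver_collar 0.69 [235. 168.] 309 229 244 156 179
scene mark 0.9 [305. 278.] 3371 261 359 232 309
scene mark 0.25 [227. 174.] 3508 195 261 113 218
scene rack 0.7 [227. 169.] 3421 195 260 113 218
side punch_grip 0.84 [309. 243.] 467 296 315 220 256
side driver_collar 0.24 [341. 278.] 356 326 342 254 287
side mark 0.73 [198. 194.] 2627 148 240 165 220
side rack 0.72 [313. 280.] 7733 252 371 208 343
0.9
```

View images.

View pics/scene.png

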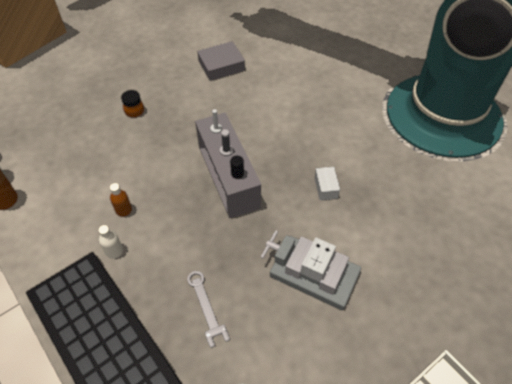

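View pics/side.png

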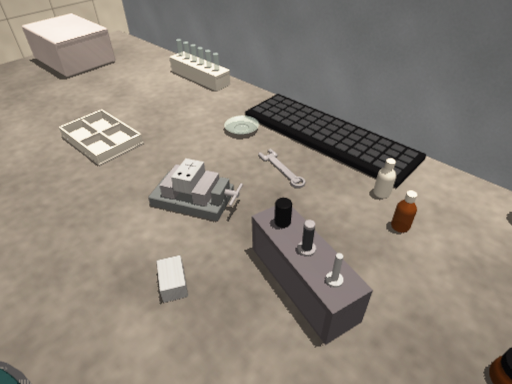

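Scene: punch in the middle hole (collar ~(226,150)), scriber (215,122), driver (237,167), cross ~(318,261), with the holes at (319,243)/(327,247). Side: punch (308,236), driver (283,213), scriber (336,269), cross ~(184,177).

```bash
python3 - <<'E'
from h import *
S=arm.grab_frame('scene');D=arm.grab_frame('side')
print('fx',S['fx'],D['fx'])
tp=lambda a,b:tri([ray(S,a),ray(D,b)]).round(1)
print('punch',tp((225,143),(308.5,237)),'cap',tp((225.5,131),(310,223)))
print('atz cap',atz(S,(225.5,132),140).round(1),atz(D,(310,223),140).round(1))
print('scriber',tp((215,112),(339,256)),'driver',tp((237,160),(284,203)))
print('cross',tp((318,261),(184,177)),[atz(f,p,z).round(1) for z in(60,80) for f,p in((S,(318,261)),(D,(184,177)))])
print('holes',atz(S,(319,243),70).round(1),atz(S,(327,247),70).round(1))
E
cat > /dev/null
python3 - <<'E'
import cv2,numpy as np
a=cv2.imread('pics/scene.png')[100:310,180:370];b=cv2.imread('pics/side.png')[150:340,140:375]
a=cv2.resize(a,(400,442),interpolation=2);b=cv2.resize(b,(400,323),interpolation=2)
o=np.zeros((442,800,3),np.uint8);o[:,:400]=a;o[:323,400:]=b;cv2.imwrite('pics/c1.png',o)
E
```

```text
fx 485.6177167834705 372.9322261095682
punch [ 519.2 -168.7  110.9] cap [ 516.1 -169.6  143.4]
atz cap [ 515.6 -169.6  140. ] [ 519.4 -168.2  140. ]
scriber [ 498.8 -229.9  137. ] driver [ 535.6 -107.2  128.9]
cross [525.  127.7  58.6] [array([529.3, 125.6,  60. ]), array([521.1, 129.6,  60. ]), array([538., 132.,  80.]), array([507.3, 108.4,  80. ])]
holes [507.3 102.7  70. ] [501.5 117.8  70. ]
```

View pics/c1.png

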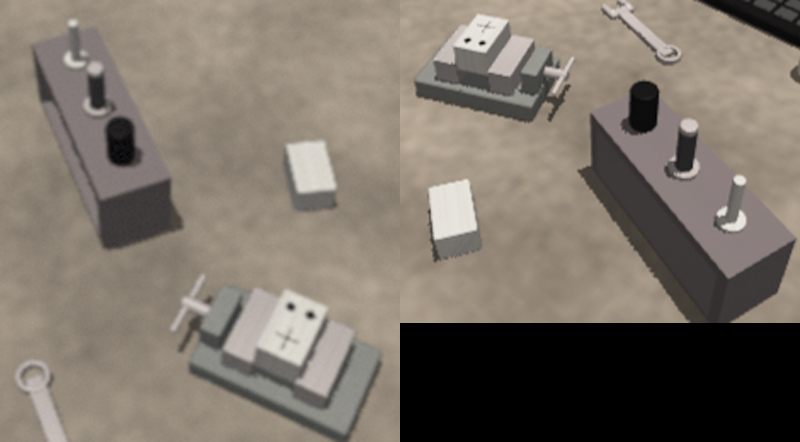

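Punch at about (517,-169), middle hole; rack yaw ≈ -16.7°, neighbours 64 mm either way as they should be. Close along rack x.

jog_arm(
  deltas=[
    [5, 44.6, -31.2, 2, 0, 0, -56],
    [5, 44.6, -31.2, 2, 0, 0, -56],
    [5, 44.6, -31.2, 2, 0, 0, -56],
    [5, 44.6, -31.2, 2, 0, 0, -56],
    [5, 44.6, -31.2, 2, 0, 0, -56],
    [5, 44.6, -31.2, 2, 0, 0, -56],
    [5, 44.6, -31.2, 2, 0, 0, -56],
    [5, 44.6, -31.2, 2, 0, 0, -56],
    [5, 44.6, -31.2, 2, 0, 0, -56],
    [5, 44.6, -31.2, 2, 0, 0, -56],
    [5, 44.6, -31.2, 2, 0, 0, -56],
    [5, 44.6, -31.2, 2, 0, 0, -56],
    [5, 44.6, -31.2, 2, 0, 0, -56],
    [5, 44.6, -31.2, 2, 0, 0, -56],
    [5, 44.6, -31.2, 2, 0, 0, -56],
    [5, 44.6, -31.2, 2, 0, 0, -56],
    [5, 44.6, -31.2, 2, 0, 0, -56],
    [5, 44.6, -31.2, 2, 0, 0, -56],
  ],
)

```text
time_s: 2.8
ee_pos: [517.9, -169.2, 211.3]
ee_rot: [-3.142, 0.0, 1.274]
force: [-0.6, -0.6, -0.2]
finger_gap: 50.0
gripper_force: 0.0
```

Run:
```python
from h import *
s=arm.get_state();print(s['ee_pos'],s['ee_rot'],s['time_s'],s['force'])
f=arm.grab_frame('wrist');save(f,'w1');print(f['fx'],f['cx'],f['cy'],np.array(f['hand_eye']).round(3))
for l in ['punch_grip','scriber_collar','driver_collar']:
    for r in arm.trace('wrist',l)[:1]: print(l,r['p'],np.round(r['xy']))
# projected expectation
def proj(X):
    T=R_tool(s);H=np.array(f['hand_eye']);p=H[:3,:3].T@(T.T@(np.array(X)-s['ee_pos'])-H[:3,3]);th=np.arctan2(np.hypot(p[0],p[1]),p[2]);u=p[:2]/np.hypot(*p[:2])*th
    return (u*f['fx']+[f['cx'],f['cy']]).round(1)
print(proj([517.5,-169,142]),proj([517.5,-169,90]))
```

```text
[ 517.88069767 -169.17850754  211.32215082] [-3.14156761e+00  1.72665540e-05  1.27357009e+00] 2.8 [-0.6094746  -0.64518772 -0.17881661]
297.3186396354542 250.67994249614205 193.83785592562734 [[   0.      -0.955   -0.296   76.068]
 [   1.       0.      -0.       0.526]
 [   0.      -0.296    0.955 -143.661]
 [   0.       0.       0.       1.   ]]
punch_grip 0.91 [250. 195.]
scriber_collar 0.67 [253. 254.]
driver_collar 0.63 [251. 118.]
[249.5 206.3] [249.7 187.5]
```

View pics/w1.png

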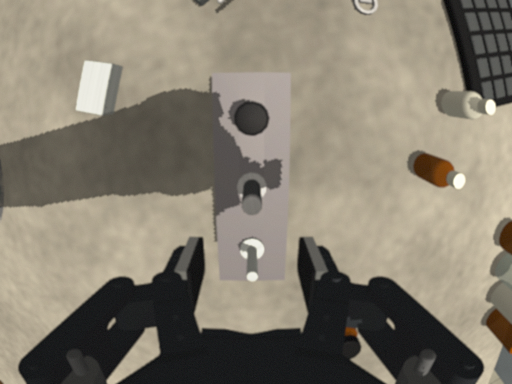

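Wrist view: the punch's cap is at (252,203) and its collar at (252,188), within ~1 mm of the prediction, with the scriber below at (252,248) and the driver above at (251,118), both clear of the fingers. Descend and grip.

jog_arm(
  deltas=[
    [5, 0.1, 0.1, 3, 0, 0, 0],
    [5, 0.1, 0.1, 6, 0, 0, 0],
    [5, 0.1, 0.1, 8.5, 0, 0, 0],
    [5, 0.1, 0.1, 10.5, 0, 0, 0],
    [5, 0.1, 0.1, 11.3, 0, 0, 0],
    [5, 0.1, 0.1, 11.3, 0, 0, 0],
    [1, 0.1, 0.1, 11.3, 0, 0, 0],
    [1, 0.1, 0.1, 11.3, 0, 0, 0],
    [1, 0.1, 0.1, 11.3, 0, 0, 0],
    [1, 0.1, 0.1, 11.3, 0, 0, 0],
    [1, 0.1, 0.1, 11.3, 0, 0, 0],
    [1, 0.1, 0.1, 11.3, 0, 0, 0],
    [1, 0.1, 0.1, 11.3, 0, 0, 0],
    [1, 0.1, 0.1, 11.3, 0, 0, 0],
    [1, 0.1, 0.1, 11.3, 0, 0, 0],
  ],
  squeeze=80,
)

```text
time_s: 4.5
ee_pos: [519.8, -168.4, 99.4]
ee_rot: [3.14, 0.0, 1.274]
force: [-2.5, 0.3, 7.1]
finger_gap: 14.0
gripper_force: 77.8
```

jog_arm(
  deltas=[
    [1, 0, 0, -0.5, 0, 0, 0],
    [1, 0, 0, -1.5, 0, 0, 0],
    [1, 0, 0, -3, 0, 0, 0],
    [1, 0, 0, -5, 0, 0, 0],
    [1, 0, 0, -7, 0, 0, 0],
    [1, 0, 0, -9, 0, 0, 0],
    [1, 0, 0, -11, 0, 0, 0],
    [1, 0, 0, -12.5, 0, 0, 0],
    [1, 0, 0, -13, 0, 0, 0],
    [1, 0, 0, -13, 0, 0, 0],
    [1, 0, 0, -13, 0, 0, 0],
  ],
)

```text
time_s: 5.6
ee_pos: [519.0, -168.1, 227.9]
ee_rot: [-3.141, -0.0, 1.274]
force: [0.3, 1.4, -1.9]
finger_gap: 14.2
gripper_force: 78.0
```

Run:
```python
from h import *
s=arm.get_state();print(s['ee_pos'],s['ee_rot'],s['time_s'],s['force'])
# precise cross from both static cams, old pixels
S=arm.grab_frame('scene');D=arm.grab_frame('side');save(S,'s2');save(D,'d2')
c=tri([ray(S,(316.8,260.6)),ray(D,(191,165.3))]);print('cross',c.round(1))
for cam,f in (('scene',S),('side',D)):
    for l in ('punch_grip','punch_tip'):
        for r in arm.trace(cam,l)[:1]:
            m=r['region'];ys,xs=np.nonzero(m);print(cam,l,r['p'],r['xy'],xs.min(),xs.max(),ys.min(),ys.max())
T=R_tool(s);print('delta tool cm for xy',(T.T@(c-s['ee_pos'])/10).round(2))
a=cv2.imread('pics/s2.png')[40:340,180:380];b=cv2.imread('pics/d2.png')[100:340,140:340]
o=np.zeros((600,800,3),np.uint8);o[:]=0;o[:600,:400]=cv2.resize(a,(400,600),interpolation=2);o[:480,400:]=cv2.resize(b,(400,480),interpolation=2);cv2.imwrite('pics/c2.png',o)
```

```text
[ 518.95931936 -168.14432709  227.90649194] [-3.14092739e+00 -8.93605741e-06  1.27415112e+00] 5.6 [ 0.33757365  1.4259536  -1.94410089]
cross [539.6 128.9  78.6]
scene punch_grip 0.8 [224.2, 105.3] 216 229 79 128
scene punch_tip 0.48 [307.1, 275.5] 261 359 233 309
side punch_grip 0.58 [314.3, 185.9] 304 324 146 218
delta tool cm for xy [29.01 -6.7  14.93]
```

View pics/c2.png

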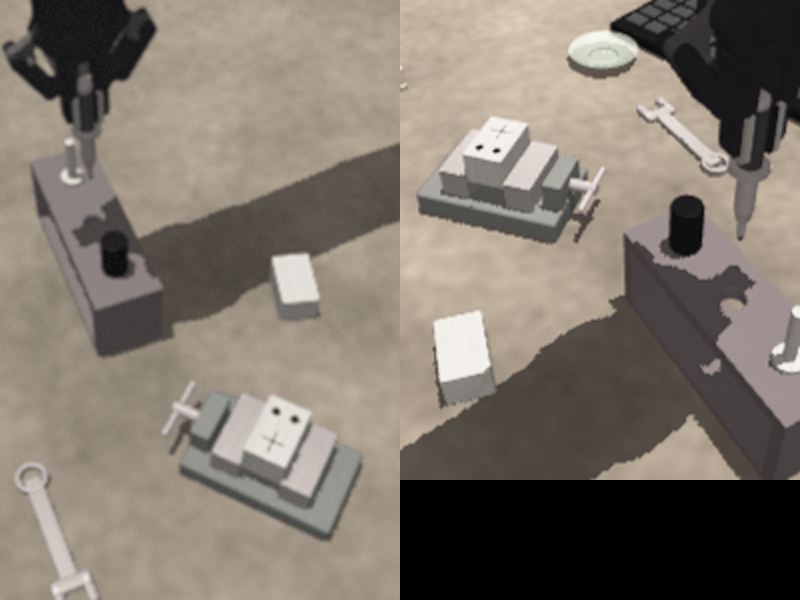

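Cross is seen at (316,260) in scene and (191,165.5) in side → (540,129,79), which fits the 60–80 height range. The punch is held upright. Go to just short of the cross at the same height, then look close.

jog_arm(
  deltas=[
    [1, 4, -1, 0, 0, 0, 0],
    [1, 8, -2, 0, 0, 0, 0],
    [1, 12, -3, 0, 0, 0, 0],
    [1, 16, -4, 0, 0, 0, 0],
    [1, 20, -5, 0, 0, 0, 0],
    [1, 24, -6, 0, 0, 0, 0],
    [1, 26.5, -6.5, 1, 0, 0, 0],
    [1, 27.5, -6.7, 2, 0, 0, 0],
    [1, 27.5, -6.7, 3, 0, 0, 0],
    [1, 27.5, -6.7, 3.6, 0, 0, 0],
    [1, 27.5, -6.7, 3.6, 0, 0, 0],
    [1, 27.5, -6.7, 3.6, 0, 0, 0],
    [1, 27.5, -6.7, 3.6, 0, 0, 0],
  ],
)

```text
time_s: 7.2
ee_pos: [535.9, 113.7, 192.7]
ee_rot: [3.141, -0.0, 1.273]
force: [-0.2, -0.8, -2.3]
finger_gap: 14.1
gripper_force: 78.0
```

```bash
cat >> h.py <<'E'
def proj(f,s,X):
    T=R_tool(s);H=np.array(f['hand_eye']);p=H[:3,:3].T@(T.T@(np.array(X)-s['ee_pos'])-H[:3,3]);th=np.arctan2(np.hypot(p[0],p[1]),p[2]);u=p[:2]/np.hypot(*p[:2])*th
    return (u*f['fx']+[f['cx'],f['cy']]).round(1)
E
python3 - <<'E'
from h import *
s=arm.get_state();print(s['ee_pos'],s['ee_rot'],s['time_s'],s['force'])
f=arm.grab_frame('wrist');p=s['ee_pos']
tip=[p[0],p[1],p[2]-79.4];print('tip',tip,proj(f,s,tip),'collar',proj(f,s,[p[0],p[1],p[2]-14]),'cross',proj(f,s,[539.6,128.9,78.6]))
save(f,'w2');a=cv2.imread('pics/w2.png')[80:280,150:350];cv2.imwrite('pics/c3.png',cv2.resize(a,(600,600),interpolation=2))
E
```

```text
[535.88029348 113.72373668 192.71517085] [ 3.14103817e+00 -1.53451408e-04  1.27312030e+00] 7.2 [-0.16952382 -0.76410598 -2.28233503]
tip [np.float64(535.8802934750524), np.float64(113.72373667771483), np.float64(113.31517084625315)] [250.  202.1] collar [249.8 238.1] cross [249.1 172.9]
```

View pics/c3.png

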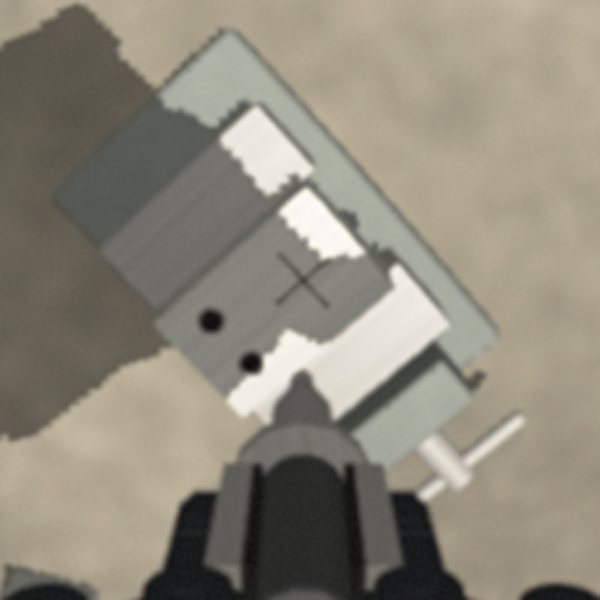

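Cross at (250.7,173.7), point at (250.7,204): laterally aligned, and the cross is ahead along tool x.

Run:
```python
from h import *
s=arm.get_state();f=arm.grab_frame('wrist');T=R_tool(s);p=np.array(s['ee_pos'])
print(proj(f,s,p-[0,0,79.4]))
t=atz(f,(250.7,203.7),p[2]-79.4,s)
for z in(74,78.6): print(z,(T.T@(atz(f,(250.7,173.7),z,s)-t)).round(2),(T.T@(atz(f,(250.7,173.7),z,s)-p)).round(2))
print((T.T@(t-p)).round(2))
# wrist+scene+side triangulation
S=arm.grab_frame('scene');D=arm.grab_frame('side')
print(tri([ray(S,(316.3,260.3)),ray(D,(191,165.4)),ray(f,(250.7,173.7),s)]))
```

```text
[250.  202.1]
74 [ 1.511e+01 -1.000e-02  3.931e+01] [ 13.78   0.51 118.71]
78.6 [ 1.620e+01 -1.000e-02  3.471e+01] [ 14.87   0.51 114.11]
[-1.33  0.52 79.4 ]
[540.03339846 128.15859074  78.76143152]
```

jog_arm(
  deltas=[
    [1, 0.5, 0, 0, 0, 0, 0],
    [1, 1, 0, 0, 0, 0, 0],
    [1, 1.6, 0, 0.5, 0, 0, 0],
    [1, 1.6, 0, 1.2, 0, 0, 0],
    [1, 1.6, 0, 1.8, 0, 0, 0],
    [1, 1.6, 0, 2.3, 0, 0, 0],
    [1, 1.6, 0, 2.6, 0, 0, 0],
    [1, 1.6, 0, 2.8, 0, 0, 0],
    [1, 1.6, 0, 2.8, 0, 0, 0],
    [1, 1.6, 0, 2.8, 0, 0, 0],
    [1, 1.6, 0, 2.8, 0, 0, 0],
  ],
)

```text
time_s: 8.5
ee_pos: [540.4, 129.7, 164.5]
ee_rot: [3.141, -0.0, 1.274]
force: [-0.4, 0.1, -0.8]
finger_gap: 14.1
gripper_force: 78.0
```

Run:
```python
from h import *
s=arm.get_state();print(s['ee_pos'],s['ee_rot'],s['time_s'],s['force'])
f=arm.grab_frame('wrist');save(f,'w3');a=cv2.imread('pics/w3.png')[140:240,200:300]
S=arm.grab_frame('scene');save(S,'s3');b=cv2.imread('pics/s3.png')[200:300,270:370]
D=arm.grab_frame('side');save(D,'d3');c=cv2.imread('pics/d3.png')[100:200,140:240]
g=lambda i:cv2.resize(i,(400,400),interpolation=2)
o=np.hstack([g(a),g(c)]);cv2.imwrite('pics/c4.png',o)
```

```text
[540.3913745  129.68413834 164.50789528] [ 3.14129394e+00 -1.98883748e-04  1.27411239e+00] 8.5 [-0.41771224  0.13689412 -0.80842951]
```

View pics/c4.png

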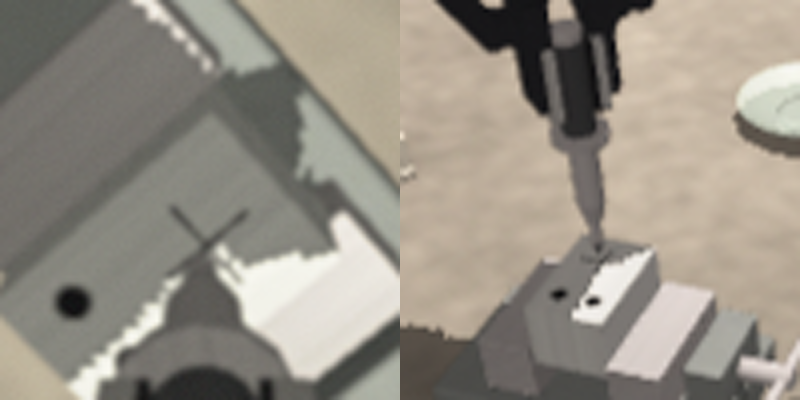

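Run:
```python
from h import *
s=arm.get_state();f=arm.grab_frame('wrist');D=arm.grab_frame('side');T=R_tool(s)
def pr(F,X):
    c=np.array(F['R'])@X+np.array(F['t']);return np.array([F['fx']*c[0]/c[2]+F['cx'],F['fy']*c[1]/c[2]+F['cy']])
c=np.array([540,128.5,78.7])
print('side',pr(D,c),'up6.5',pr(D,c+[0,0,6.5])-pr(D,c),'toolx5',pr(D,c+5*T[:,0])-pr(D,c),'tooly5',pr(D,c+5*T[:,1])-pr(D,c))
print('wrist',proj(f,s,c),proj(f,s,c+[0,0,6.5])-proj(f,s,c),proj(f,s,c+5*T[:,0])-proj(f,s,c),proj(f,s,c+5*T[:,1])-proj(f,s,c))
```

```text
side [190.60141561 165.23843751] up6.5 [-0.43194826 -2.66963924] toolx5 [-1.00604548 -1.33535246] tooly5 [ 2.3753045  -0.80790312]
wrist [250.1 201. ] [0.  2.7] [ 0.  -5.8] [6.1 0. ]
```

Cross-views agree the point is about 2 mm too far along tool x and 6–9 mm above the metal. Correct and approach.

jog_arm(
  deltas=[
    [1, -0.1, 0.03, 0, 0, 0, 0],
    [1, -0.15, 0.03, 0.1, 0, 0, 0],
    [1, -0.15, 0.03, 0.25, 0, 0, 0],
    [1, -0.15, 0.03, 0.4, 0, 0, 0],
    [1, -0.15, 0.03, 0.5, 0, 0, 0],
    [1, -0.15, 0.03, 0.5, 0, 0, 0],
    [1, -0.15, 0.03, 0.5, 0, 0, 0],
    [1, -0.15, 0.03, 0.5, 0, 0, 0],
  ],
)

```text
time_s: 9.55
ee_pos: [540.2, 128.2, 159.3]
ee_rot: [3.142, -0.0, 1.274]
force: [0.2, 0.4, -2.6]
finger_gap: 14.0
gripper_force: 78.0
```

jog_arm(
  deltas=[
    [1, 0, 0, 0.05, 0, 0, 0],
    [1, 0, 0, 0.1, 0, 0, 0],
    [1, 0, 0, 0.1, 0, 0, 0],
    [1, 0, 0, 0.1, 0, 0, 0],
  ],
)

```text
time_s: 9.95
ee_pos: [540.1, 128.2, 158.3]
ee_rot: [-3.141, -0.0, 1.274]
force: [0.3, 0.0, -2.1]
finger_gap: 14.4
gripper_force: 78.0
```

jog_arm(
  deltas=[
    [1, 0, 0, 0.05, 0, 0, 0],
    [1, 0, 0, 0.1, 0, 0, 0],
    [1, 0, 0, 0.1, 0, 0, 0],
    [1, 0, 0, 0.1, 0, 0, 0],
  ],
)

```text
time_s: 10.35
ee_pos: [540.2, 128.2, 157.4]
ee_rot: [3.141, -0.0, 1.274]
force: [0.1, 0.4, 2.2]
finger_gap: 14.2
gripper_force: 78.1
```

jog_arm(
  deltas=[
    [1, 0, 0, 0.05, 0, 0, 0],
    [1, 0, 0, 0.1, 0, 0, 0],
    [1, 0, 0, 0.1, 0, 0, 0],
  ],
)

```text
time_s: 10.65
ee_pos: [540.3, 128.2, 156.5]
ee_rot: [3.141, -0.0, 1.274]
force: [-1.3, -0.9, 6.7]
finger_gap: 14.4
gripper_force: 78.5
```

Run:
```python
from h import *
print(np.mean([ [arm.grab_frame('wrist')is None]+list(arm.get_state()['force'])+list(arm.get_state()['ee_pos']) for _ in range(5)],0).round(2))
f=arm.grab_frame('wrist');save(f,'w4');a=cv2.imread('pics/w4.png')[140:240,200:300]
D=arm.grab_frame('side');save(D,'d4');c=cv2.imread('pics/d4.png')[130:190,160:220]
cv2.imwrite('pics/c5.png',np.hstack([cv2.resize(i,(400,400),interpolation=2) for i in(a,c)]))
```

```text
[ 0.0000e+00 -9.7000e-01 -4.3000e-01  6.1600e+00  5.4027e+02  1.2829e+02
  1.5656e+02]
```

View pics/c5.png

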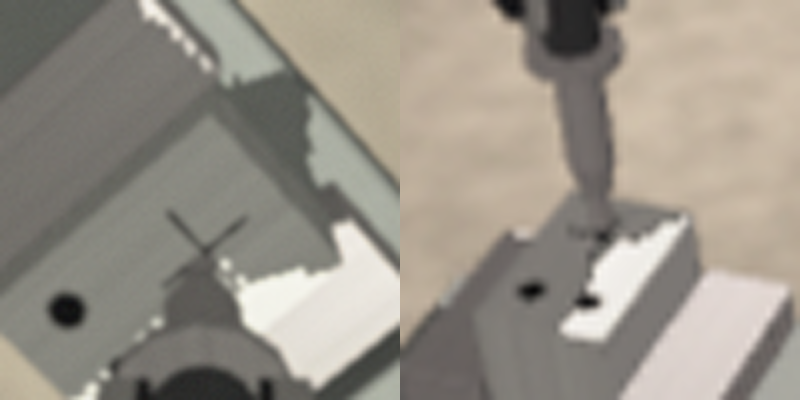

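Point sits on the cross centre in both views ((205,250) wrist, (594,232) side), about 1.5 mm into the spring. Press on.

jog_arm(
  deltas=[
    [1, 0, 0, 0.05, 0, 0, 0],
    [1, 0, 0, 0.1, 0, 0, 0],
    [1, 0, 0, 0.15, 0, 0, 0],
    [1, 0, 0, 0.2, 0, 0, 0],
    [1, 0, 0, 0.2, 0, 0, 0],
  ],
)

```text
time_s: 11.5
ee_pos: [540.4, 128.3, 154.8]
ee_rot: [3.141, -0.0, 1.274]
force: [-2.2, -0.3, 11.3]
finger_gap: 14.1
gripper_force: 78.9
```

jog_arm(
  deltas=[
    [1, 0, 0, 0.05, 0, 0, 0],
    [1, 0, 0, 0.1, 0, 0, 0],
    [1, 0, 0, 0.15, 0, 0, 0],
    [1, 0, 0, 0.2, 0, 0, 0],
    [1, 0, 0, 0.25, 0, 0, 0],
    [1, 0, 0, 0.25, 0, 0, 0],
    [1, 0, 0, 0.25, 0, 0, 0],
  ],
)

```text
time_s: 12.2
ee_pos: [540.3, 128.4, 152.2]
ee_rot: [3.141, -0.0, 1.274]
force: [-2.6, 0.4, 8.3]
finger_gap: 14.0
gripper_force: 78.9
```

jog_arm(
  deltas=[
    [1, 0, 0, 0.05, 0, 0, 0],
    [1, 0, 0, 0.1, 0, 0, 0],
    [1, 0, 0, 0.15, 0, 0, 0],
    [1, 0, 0, 0.2, 0, 0, 0],
    [1, 0, 0, 0.2, 0, 0, 0],
    [1, 0, 0, 0.2, 0, 0, 0],
    [1, 0, 0, 0.2, 0, 0, 0],
  ],
)

```text
time_s: 12.9
ee_pos: [540.2, 128.2, 149.9]
ee_rot: [3.141, -0.0, 1.274]
force: [-1.2, -0.6, 4.8]
finger_gap: 14.2
gripper_force: 78.8
```

jog_arm(
  deltas=[
    [1, 0, 0, 0.03, 0, 0, 0],
    [1, 0, 0, 0.06, 0, 0, 0],
    [1, 0, 0, 0.06, 0, 0, 0],
    [1, 0, 0, 0.06, 0, 0, 0],
    [1, 0, 0, 0.06, 0, 0, 0],
  ],
)

```text
time_s: 13.4
ee_pos: [540.1, 128.1, 149.2]
ee_rot: [-3.142, -0.0, 1.274]
force: [-1.1, 0.2, 2.8]
finger_gap: 14.3
gripper_force: 78.5
```

Snap done (force fell to ~5 N, ~8 mm in). Lift and go back above the hole.

jog_arm(
  deltas=[
    [1, 0, 0, -0.5, 0, 0, 0],
    [1, 0, 0, -1.5, 0, 0, 0],
    [1, 0, 0, -3.5, 0, 0, 0],
    [1, 0, 0, -6, 0, 0, 0],
    [1, 0, 0, -7.5, 0, 0, 0],
    [1, -2, 0.5, -7.9, 0, 0, 0],
    [1, -6, 1.4, -7.9, 0, 0, 0],
    [1, -10, 2.3, -7.9, 0, 0, 0],
    [1, -14, 3.2, -7.9, 0, 0, 0],
    [1, -18, 4.1, -7.9, 0, 0, 0],
    [1, -22, 5.1, -7.9, 0, 0, 0],
    [1, -25.5, 5.9, -7.9, 0, 0, 0],
    [1, -28, 6.5, -7.9, 0, 0, 0],
    [1, -28.95, 6.67, -7.9, 0, 0, 0],
    [1, -28.95, 6.67, -7.9, 0, 0, 0],
    [1, -28.95, 6.67, -7.9, 0, 0, 0],
    [1, -28.95, 6.67, -7.9, 0, 0, 0],
  ],
)

```text
time_s: 15.1
ee_pos: [519.5, -166.7, 228.2]
ee_rot: [-3.142, -0.0, 1.276]
force: [1.5, 0.6, -3.0]
finger_gap: 14.2
gripper_force: 78.2
```

Run:
```python
from h import *
s=arm.get_state();print(s['ee_pos'],s['ee_rot'],s['time_s'],s['force']);T=R_tool(s)
print((T.T@(np.array([519.2,-168.3,98.5])-s['ee_pos'])/10).round(3))
f=arm.grab_frame('wrist');save(f,'w5');a=cv2.imread('pics/w5.png')[100:300,150:350]
c=np.array([519.2,-168.3,85]);print('hole',proj(f,s,c),'tip',proj(f,s,np.array(s['ee_pos'])-[0,0,79.4]))
cv2.imwrite('pics/c6.png',cv2.resize(a,(600,600),interpolation=2))
```

```text
[ 519.53337821 -166.68915364  228.24310269] [-3.14150765e+00 -3.78717762e-04  1.27612625e+00] 15.1 [ 1.52878299  0.64806366 -2.95293407]
[-0.169  0.016 12.974]
hole [250.3 183.1] tip [250.  202.1]
```

View pics/c6.png

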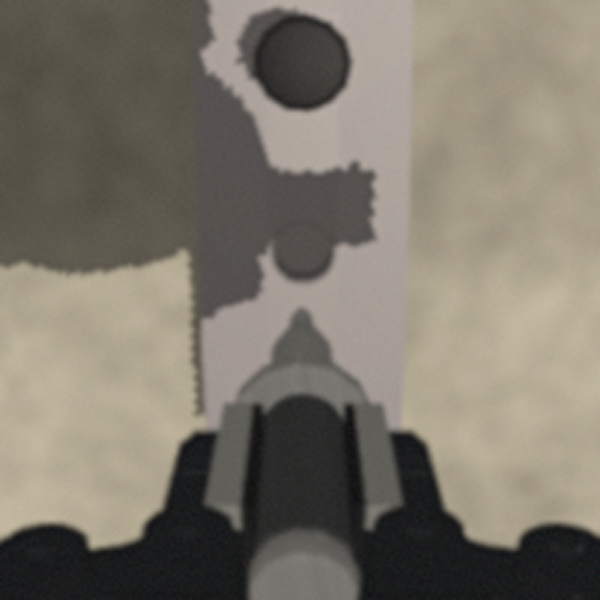

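Hole at (250.7,183.3), as predicted (250.3,183.1); the point is laterally in line with it. Insert.

jog_arm(
  deltas=[
    [1, -0.15, 0.02, 0, 0, 0, 0],
    [1, -0.15, 0.02, 2, 0, 0, 0],
    [1, -0.15, 0.02, 4, 0, 0, 0],
    [1, -0.15, 0.02, 5.5, 0, 0, 0],
    [1, -0.15, 0.02, 6, 0, 0, 0],
    [1, -0.15, 0.02, 6.5, 0, 0, 0],
    [1, -0.15, 0.02, 7, 0, 0, 0],
    [1, -0.15, 0.02, 7.5, 0, 0, 0],
    [1, -0.15, 0.02, 8, 0, 0, 0],
    [1, -0.15, 0.02, 8.5, 0, 0, 0],
    [1, -0.15, 0.02, 9, 0, 0, 0],
    [1, -0.15, 0.02, 9, 0, 0, 0],
  ],
)

```text
time_s: 16.35
ee_pos: [518.7, -169.6, 137.5]
ee_rot: [-3.141, -0.0, 1.274]
force: [0.4, 0.4, -2.4]
finger_gap: 14.1
gripper_force: 78.2
```

jog_arm(
  deltas=[
    [1, 0.06, 0.02, 0.6, 0, 0, 0],
    [1, 0.1, 0.02, 1.2, 0, 0, 0],
    [1, 0.1, 0.02, 1.8, 0, 0, 0],
    [1, 0.1, 0.02, 2.4, 0, 0, 0],
    [1, 0.1, 0.02, 3, 0, 0, 0],
    [1, 0.1, 0.02, 3.4, 0, 0, 0],
    [1, 0.1, 0.02, 3.6, 0, 0, 0],
    [1, 0.1, 0.02, 3.7, 0, 0, 0],
    [1, 0.1, 0.02, 3.7, 0, 0, 0],
    [1, 0.1, 0.02, 3.7, 0, 0, 0],
  ],
)

```text
time_s: 17.35
ee_pos: [519.6, -168.8, 101.4]
ee_rot: [3.141, -0.0, 1.274]
force: [-0.1, 0.1, -3.0]
finger_gap: 14.4
gripper_force: 78.2
```

jog_arm(
  deltas=[
    [1, 0, 0, 0.05, 0, 0, 0],
    [1, 0, 0, 0.08, 0, 0, 0],
    [1, 0, 0, 0.08, 0, 0, 0],
  ],
)

```text
time_s: 17.65
ee_pos: [519.5, -168.8, 100.4]
ee_rot: [-3.142, -0.0, 1.274]
force: [0.0, 0.4, -2.8]
finger_gap: 14.3
gripper_force: 78.2
```

jog_arm(
  deltas=[
    [1, 0, 0, 0.05, 0, 0, 0],
    [1, 0, 0, 0.08, 0, 0, 0],
    [1, 0, 0, 0.08, 0, 0, 0],
    [2, 0, 0, 0.08, 0, 0, 0],
    [3, 0, 0, 0.08, 0, 0, 0],
    [4, 0, 0, 0.08, 0, 0, 0],
    [5, 0, 0, 0.08, 0, 0, 0],
    [5, 0, 0, 0.08, 0, 0, 0],
    [5, 0, 0, 0.08, 0, 0, 0],
    [5, 0, 0, 0.08, 0, 0, 0],
  ],
)

```text
time_s: 18.65
ee_pos: [519.5, -168.8, 99.6]
ee_rot: [-3.142, -0.0, 1.274]
force: [-0.5, -0.6, -0.9]
finger_gap: 49.9
gripper_force: 0.0
```

jog_arm(
  deltas=[
    [5, 0, 0, -1, 0, 0, 0],
    [5, 0, 0, -3, 0, 0, 0],
    [5, 0, 0, -5, 0, 0, 0],
    [5, 0, 0, -8, 0, 0, 0],
    [5, 0, 0, -11, 0, 0, 0],
    [5, 0, 0, -13, 0, 0, 0],
    [5, 0, 0, -13, 0, 0, 0],
    [5, 0, 0, -13, 0, 0, 0],
    [5, 0, 0, -13, 0, 0, 0],
  ],
)

```text
time_s: 19.55
ee_pos: [519.1, -168.7, 229.1]
ee_rot: [-3.141, -0.0, 1.274]
force: [0.7, 0.5, -0.0]
finger_gap: 49.9
gripper_force: 0.0
```

Run:
```python
from h import *
f=arm.grab_frame('wrist');save(f,'w6');a=cv2.imread('pics/w6.png')[60:300,150:350]
f=arm.grab_frame('side');save(f,'d6');c=cv2.imread('pics/d6.png')[180:340,240:380]
cv2.imwrite('pics/c7.png',np.hstack([cv2.resize(i,(400,480),interpolation=2) for i in(a,c)]))
```

```text
(no output)
```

View pics/c7.png

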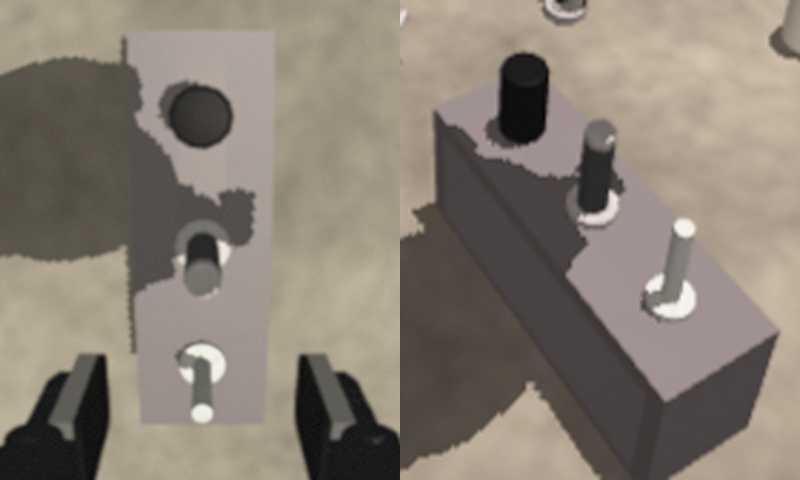

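The punch stands upright on its collar in the middle hole (wrist (203,250), side (597,200)). The driver and scriber are in place and the fingers are clear.

```bash
python3 -c "
from bench import arm
print(arm.hand_in())"
```

```text
the job is handed in; nothing more can be done
None
```

I pressed the punch on the scribed cross until its spring snapped, hung it back in its hole and let go, then handed the job in at about 20 s; no verdict came back. Force readings at the wrist peaked near 13 N, and the other two rack tools looked undisturbed in the last pictures.

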